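# Polish a turned ball in the hand-cranked mill and let it out with the pedal

## Task

Polish the wooden ball in the mill: grip the handle of the tilted wheel and crank it two full turns, anticlockwise seen from above (the handle first goes from the robot's side up to the tower), at an even, unhurried pace over the heavy part of each turn so that the wheel never kicks back or runs away, and let go only when the counterweight hangs at the bottom again. Then press the pedal lever down so that the linked lid lifts and the ball rolls to the end of the trough, and ease the pedal back up until the lid is shut, without letting it snap. Use only the pedal to move the lid and the ball, and leave the jar, the sanding block and the house alone.

Things in the scene. Friction and masses are not known exactly. Their poses are not given: they have to be found in the camera images.
- mill: The wooden mill, 130 x 520 x 340 mm; origin on the table top, below the wheel's hub. Its -x side faces the robot, +y is to the robot's left, z up; turned about z by -0.12 to 0.2 rad. Along y: pedal at the left end, tilted crank wheel, tower (y -68 to -135 mm) with a hopper head, ball trough to the right (x -50 to 10, y -135 to -311). All offsets below are in mm in its frame.
- hopper_edge (a point): Middle of the lower edge of the hopper head on the wheel's side, (-5, -41, 252). The head reaches x -65 to 55, y -41 to -155, z 252 to 337 and overhangs the wheel: a hand straight above the handle strikes it when the handle passes the top of its circle, so lean the tool over to the mill's +y (the robot's left), along the axle.
- crank_hub (a point): Centre of the back of the crank wheel on its axle, (0, 0, 122). Its z axis is the axle, pointing out of the wheel's face, leaning 35 degrees from vertical to +y: (0, 0.574, 0.819) in the mill's frame. It turns with the wheel: -x points to the handle, y to the counterweight. Wheel: steel disc 150 mm across, 10 thick; hub nut reaches 18 mm out, counterweight 23.
- handle_grip (a point): Grip point on the crank handle's own axis, 55 mm out along the axle direction from crank_hub and 65 mm from the axle (crank radius). The handle is a wooden cylinder 28 mm thick, parallel to the axle, 14 to 87 mm out; it spins freely on its pin, so a hand may keep its orientation while going round. A tool held along the axle (tilted 35 degrees) clears everything.
- counterweight (a point): Centre of the steel block (75 x 34 x 14 mm, 1.1 to 1.5 kg) on the wheel, 50 mm from the axle, a quarter turn behind the handle: with the weight at the bottom (+y), the handle is at -x, nearest the robot. Heaviest with the handle at the top (about 10 N at it); with the handle low the weight drives the wheel ahead. Let go with the weight over 0.3 rad off the bottom, it swings.
- crank (a joint): Crank angle, rad: 0 with the weight at the bottom and the handle at -x of the mill; grows in the working direction, anticlockwise seen from above: handle nearest the robot, top (by the tower), far side, bottom (by the pedal). The handle stands at 65 mm x (-cos, 0, 0) + 65 mm x sin along the slope (0, -0.819, 0.574). Unlimited. Start -0.3 to 0.3.
- pedal_pad (a point): Centre of the top face of the rubber pad (44 x 55 mm) at the free end of the pedal lever, left end of the mill; about (-20, 165, 89) when up; turns with the lever. Hinge along the mill's x at y 35, z 55; the pad sinks about 40 mm. A spring pushes it up with 3 N (up) to 8 N (fully down); let go, it snaps up.
- pedal (a joint): Pedal angle, rad: 0 up, 0.3 fully down against its stop.
- lid (a joint): Lid angle, rad: 0 shut (hanging across the trough at y -193, hinged at z 122), 1.2 fully lifted with its free edge towards -y. Always 4 times the pedal angle. The ball fits under it from about 0.9.
- ball_center (a point): Centre of the turned wooden ball, 50 mm across, loose in the sloping trough behind the lid; it rolls to the end wall by itself in about 1 s when the lid is up.
- trough_end (a point): Where the ball's centre comes to lie against the end wall of the trough (within a few mm), (-20, -286, 42). Trough walls are 80 mm high; before the lid it is roofed, 142 mm high.
- jar: Bystander: turned wooden jar with a button lid, 47 mm across, 73 high, right of the mill; origin at its foot.
- sanding_block: Bystander: wooden sanding block 39 x 65 x 28 mm, left of the mill; origin at the centre of its underside.
- house: Bystander: half-timbered wooden house 58 x 56 x 125 mm behind the mill; origin at the centre of its underside.

How it is judged:
On the way, in this order (a step that is already met when the one before it is completed fails the run):
1. turned the right way, the handle has reached the far side of its circle (first half turn) (distance of handle_grip from where it was at the start of the episode above 0.12 m and value of joint crank above 2 rad).
2. the handle is back where it began (first full turn) (distance of handle_grip from where it was at the start of the episode below 0.03 m and value of joint crank above 5 rad).
3. the handle is on the far side again (distance of handle_grip from where it was at the start of the episode above 0.12 m and value of joint crank above 8 rad).
4. the handle is back where it began (second full turn), and let go (distance of handle_grip from where it was at the start of the episode below 0.045 m and contact force between the fingers and crank below 0.1 N and value of joint crank above 11 rad), for 0.2 s.
5. the ball has rolled out under the lifted lid (y of ball_center in the frame of mill below -0.232 m and value of joint lid above 0.5 rad).
At the end, for the whole second after the job is handed in: After two full turns the crank is let go and still, its handle within 60 mm of where it began; the ball lies still at the end of the trough (within 20 mm of its place at the end wall); the lid is shut (under 0.08 rad) and the pedal up (under 0.02 rad) (distance between ball_center and trough_end below 0.02 m and value of joint lid below 0.08 rad and value of joint pedal below 0.02 rad and distance of handle_grip from where it was at the start of the episode below 0.06 m and velocity of joint crank between -0.2 and 0.2 rad/s and linear speed of ball below 0.05 m/s); the robot touches nothing.
It fails at once if the wheel runs away (over 3 rad/s) (velocity of joint crank above 3 rad/s).
It fails at once if the wheel kicks back or is turned backwards (over 1 rad/s) (velocity of joint crank below -1 rad/s).
It fails at once if the lid snaps shut (over 5 rad/s) (velocity of joint lid below -5 rad/s).
It fails at once if the lid or the ball is handled directly (contact force between any of the arm, the fingers and lid above 1 N or contact force between the fingers and ball above 1 N).
It fails at once if a bystander is moved by more than 30 mm (distance of any of jar, sanding_block, house from where it was at the start of the episode above 0.03 m).
It also fails if it takes over 72 s, if anything falls off the work surface, if the arm or the gripper's body presses on something with over 40 N, if the wrist force passes 120 N, or if a joint passes its speed limit or range.

## Robot

A 6-joint arm with a two-finger parallel gripper is mounted at the origin on a cart in front of the work surface, level with it; the furniture and walls round the work are solid. World frame = base frame: x ahead of the robot, y to its left, z up, the work surface at z = 0. Lengths are in m, angles in rad, forces in N, time in s.
With the tool pointing down it reaches from about 0.325 to 0.925 m from the base axis. Payload 3.1 kg.
Tool frame: the origin (TCP) lies at the very end of the fingers, on their centre line; the grasp point (between the pads) lies 19 mm behind it (r.grip_point_offset is the distance from the TCP to the grasp point, in m); z points along the fingers, y is the line along which they close (so a half turn about z gives the same grasp; the last joint's range is limited). The gripper opens to 85 mm and grips with 20 to 120 N. Pads are 22 mm wide; open, the fingers measure 114 mm over their backs; the gripper's body (76 mm by 85 mm) begins 54 mm behind the grasp point. The pads swing forward as they close: fully open they stand 13 mm farther back than shut.
Start: joints at [-1.221, 0.217, 1.613, -0, 1.311, -0.112], TCP at [0.278, -0.56, 0.231] pointing down, gripper open.
Joint ranges: [-2.75, 2.75], [-0.78, 2.1], [0.31, 2.55], [-1.13, 4.27], [0.13, 2.63], [-2.58, 2.58]. Speed limits (rad/s): [2.79, 2.79, 3.14, 3.14, 3.14, 3.14].

## Interface

Orientations are given as a unit quaternion [x, y, z, w].
In Python, from station import sensors, snapshot, camera_model, order, recognise, trace, r gives the robot as it stands.
- The arm moves only by the tool play_rows, never from a script. Its argument "commands" is text: rows parted by semicolons, each of 7 numbers parted by spaces: the closure, from 0 (fully open) to 1 (shut), then the shift along the world's x, y, z in units of 50 mm (1.0 is 50 mm), then the turn, a rotation vector about the world's x, y, z in units of 8 degrees (1.0 is 8 degrees). A call has 1 to 10 rows; each row is the pose to reach, as a shift and turn from the pose commanded when the call began; what a row does not reach only later rows make up. A row lasts 1/8 s, in which the tool goes at most 62.5 mm and 10.7 degrees, less where a joint would pass 70% of its speed; a pose out of reach is approached as far as the arm can. A call with a gripper value outside its range is refused whole. The fingers move at their own pace and stop on an object; "force" is the grip in N (left out, the last holds). Time passes only in rows, so rows that repeat a pose let the fingers close. It gives the time, the measured TCP pose, the force, the opening and the grip force at its end, in the units of the state.
- sensors.state(): the state, without advancing time (a new reading comes with each control period).
- snapshot(name): name is "scene" or "side" or "wrist"; returns the picture (480x640x3 uint8, red, green, blue); there is no depth.
- camera_model(name): a dict with "fx", "fy", "cx", "cy" (pixels), "extrinsics" (4x4, takes a point from camera to world coordinates). Camera axes: x right, y down, z forward; pixel columns grow to the right and rows downward; lengths in m; the calibration is good to about 2 mm. A picture is of the moment at which its call begins: read the wrist's pose just before it. camera_model takes no time and is no camera call; for the wrist camera it gives the pose at the moment of the call.
- order.close_job(): hands the job in; it is judged then, once.
Trained networks look in the newest picture that a camera, given by its name, has taken for a name from the list of things; names that differ only in an ending like _2 or _b are one class to them, and where a whole thing is asked for, a point or a joint stands for the part that bears it (a point fixed in the world has none). Each returns a list of dicts, best first, with "score" (0 to 1); they miss things now and then, are a little off and sometimes report something else, mostly with a low value. They report only what shows in the picture. A call takes as long as a camera call.
- recognise(label, camera): "centre" ([x, y, z] in m, in the coordinates of the camera as it stood for that picture, good to about 4 mm: the middle of the surface that is visible of it).
- trace(label, camera): "pixels" (480x640 bool, what is visible of it).
The state is a dict: "clock": time; "joint_pos": joint angles; "qd": joint speeds; "tau": joint torques, N m; "eef_pos": TCP position; "orientation": TCP orientation; "contact_force": force on the tool from outside, world axes, zero at the start; "torque": the same for the moment, N m; "finger_gap": finger opening in m; "grasp_force": force on a finger pad.
Only numpy, scipy, OpenCV 4.12 (cv2) and the standard library are available. Lean on these libraries where they do the work, as an engineer would, in place of code of your own. Each camera call takes 0.05 s, during which the arm holds its last target. There are 200 camera calls.

## Working session

There is one attempt and no reset: what is moved stays moved. The work goes in short steps, Python scripts to look and compute and a tool call to move; the robot and the scene stay as the last step left them, time stands still between calls to the robot, and variables do not carry over. Pictures are saved under pics/ and viewed, at most 10 in all, crops included, and the job is handed in when it is done.

Besides the shell and the picture viewer there is one more tool, called as name(argument=value, ...) on one line, values as JSON. play_rows: Moves the arm, as the interface text tells. Its arguments: {"type":"object","properties":{"commands":{"type":"string"},"force":{"type":"number"}},"required":["commands"]}

```bash
mkdir -p pics; ls; cat > h.py <<'E'
import numpy as np, cv2
from station import sensors, snapshot, camera_model, order, recognise, trace, r
def see(cam, labels):
    im=snapshot(cam); m=camera_model(cam); T=np.array(m["extrinsics"]); out={}
    for l in labels:
        d=recognise(l,cam)
        if d: out[l]=(T@np.r_[d[0]["centre"],1])[:3]; print(cam,l,round(d[0]["score"],2),out[l].round(4))
        else: print(cam,l,None)
    return im,m,out
def save(n,im): cv2.imwrite(f"pics/{n}.png",im[:,:,::-1])
E
python3 - <<'E'
from h import *
print(sensors.state(), r)
L=["mill","crank_hub","handle_grip","counterweight","pedal_pad","ball_center","hopper_edge","lid","jar","sanding_block","house"]
for c in ("scene","side"):
    im,m,o=see(c,L); save(c+"0",im); print(m)
E
```

```text
pics
{'clock': 0.0, 'joint_pos': array([-1.22119966e+00,  2.17799794e-01,  1.61498554e+00, -1.19415987e-05,
        1.31129716e+00, -1.12192483e-01]), 'qd': array([ 8.01120675e-05, -4.60341286e-04, -4.11233100e-04, -3.14115022e-04,
       -1.61012116e-03,  8.14481117e-04]), 'tau': array([ 9.92834139e-04, -3.96846807e+01, -3.03850079e+01, -1.23752361e-04,
        9.74935130e-03, -2.30833827e-06]), 'eef_pos': array([ 0.27819878, -0.55872629,  0.22991313]), 'orientation': array([ 9.73460956e-01,  2.28849769e-01, -1.53156173e-04, -1.23547628e-03]), 'contact_force': array([ 0.17935884,  0.83968013, -0.20049127]), 'torque': array([-0.04430273, -0.05297563, -0.01899975]), 'grasp_force': 0.0, 'finger_gap': 0.08527766747845222} <Robot object at 0x7f043fc6c050>
scene mill 0.67 [0.5496 0.0765 0.1695]
scene crank_hub 0.66 [0.5091 0.1522 0.139 ]
scene handle_grip 0.88 [0.508  0.1553 0.1445]
scene counterweight 0.67 [0.5065 0.1542 0.1435]
scene pedal_pad 0.6 [0.464  0.2909 0.0871]
scene ball_center None
scene hopper_edge 0.91 [0.5465 0.0759 0.1686]
scene lid None
scene jar 0.73 [0.5066 0.1564
[... 659 characters left out ...]
2836 0.0885]
side ball_center None
side hopper_edge 0.58 [0.5459 0.0652 0.126 ]
side lid 0.57 [ 0.5375 -0.0432  0.1085]
side jar 0.54 [0.5447 0.0683 0.1229]
side sanding_block 0.49 [0.5498 0.0655 0.1263]
side house 0.87 [0.7415 0.1537 0.084 ]
{'fx': 438.8143024635462, 'fy': 438.8143024635462, 'cx': 312.7416900119376, 'cy': 232.54692758390308, 'extrinsics': array([[-3.91954914e-02,  4.28339365e-01, -9.02767468e-01,
         1.56827144e+00],
       [ 9.99057390e-01, -6.89713711e-05, -4.34088399e-02,
         8.61769466e-02],
       [-1.86559801e-02, -9.03617941e-01, -4.27932905e-01,
         6.40510072e-01],
       [ 0.00000000e+00,  0.00000000e+00,  0.00000000e+00,
         1.00000000e+00]])}
```

View pics/scene0.png

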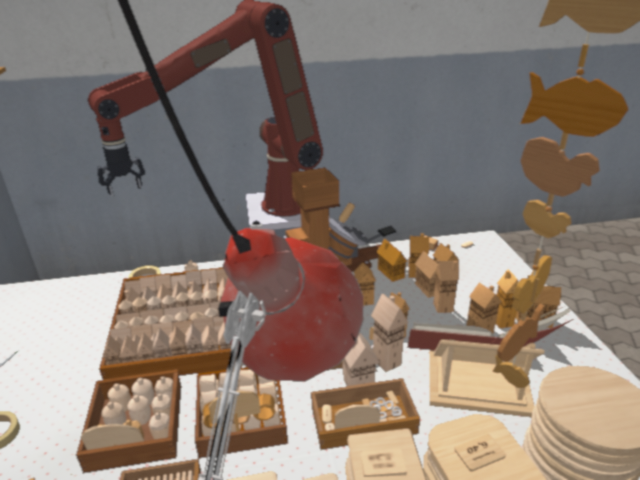

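View pics/side0.png

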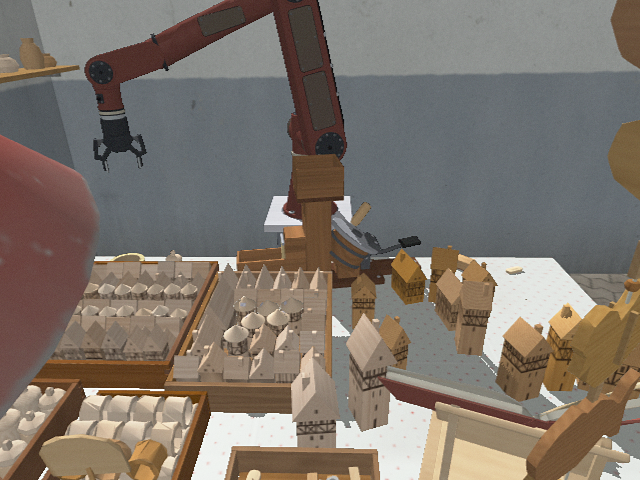

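The scene view shows the mill from behind, near the robot, with the hopper at (316,185) and the pedal pad at (388,232). In the side view the hopper is at (318,176), the handle at (361,213), the pad at (403,242) and the trough at (265,255). I estimate the mill's origin at (0.515, 0.13) and its yaw at 0.19. The wrist camera comes next.

```bash
cat >> h.py <<'E'
from scipy.spatial.transform import Rotation as Ro
AX=np.array([0,np.sin(np.radians(35)),np.cos(np.radians(35))])
def toolR(psi): # tool y = mill x, tool z = -axle
    y=np.array([1,0,0]); z=-AX
    return Ro.from_euler('z',psi)*Ro.from_matrix(np.c_[np.cross(y,z),y,z])
def to(p,R,s=None):
    s=s or sensors.state()
    d=(np.array(p)-s["eef_pos"])/.05; w=(R*Ro.from_quat(s["orientation"]).inv()).as_rotvec()*180/np.pi/8
    print("shift",d.round(2),"turn",w.round(2)); return d,w
E
python3 - <<'E'
from h import *
R=toolR(.19); to([.43,.33,.42],R)
E
```

```text
shift [ 3.03 17.79  3.77] turn [-4.2   2.08  9.  ]
```

play_rows(commands="0 1 5 4 0 0 0;0 1 5 4 0 0 0;0 1 5 4 0 0 0;0 1 5 4 0 0 0;0 1.5 12 5 -2 1 4.5;0 1.5 12 5 -2 1 4.5;0 1.5 12 5 -2 1 4.5;0 1.5 12 5 -2 1 4.5;0 1.5 12 5 -2 1 4.5;0 1.5 12 5 -2 1 4.5")

```text
clock: 2.45
eef_pos: [0.3491, -0.0008, 0.472]
orientation: [0.844, 0.515, -0.097, 0.118]
contact_force: [1.1, -0.3, 0.6]
finger_gap: 0.0853
grasp_force: 0.0
```

```bash
python3 - <<'E'
from h import *
R=toolR(.19); to([.43,.33,.42],R); print(sensors.state()["joint_pos"])
E
```

```text
shift [ 1.62  6.62 -1.04] turn [-2.21  1.03  4.5 ]
[ 0.05569503 -0.43612868  1.797449   -0.31152122  1.82897029  0.4580871 ]
```

play_rows(commands="0 1.6 6.6 -1 -2.2 1 4.5;0 1.6 6.6 -1 -2.2 1 4.5;0 1.6 6.6 -1 -2.2 1 4.5;0 1.6 6.6 -1 -2.2 1 4.5;0 1.6 6.6 -1 -2.2 1 4.5;0 1.6 6.6 -1 -2.2 1 4.5;0 1.6 6.6 -1 -2.2 1 4.5")

```text
clock: 3.32
eef_pos: [0.4296, 0.3288, 0.4192]
orientation: [0.607, 0.736, -0.192, 0.232]
contact_force: [0.6, 0.2, 0.3]
finger_gap: 0.0849
grasp_force: 0.0
```

```bash
python3 - <<'E'
from h import *
print(sensors.state()["joint_pos"])
im,m,o=see("wrist",["crank_hub","handle_grip","counterweight","pedal_pad","hopper_edge","ball_center"]); save("w1",im)
print(m); to([.43,.33,.42],toolR(.19))
E
```

```text
[ 0.7906769   0.17318302  1.41925749 -0.5204602   1.88215691  0.52122602]
wrist crank_hub 0.59 [0.4972 0.1593 0.1291]
wrist handle_grip 0.89 [0.4967 0.1605 0.1296]
wrist counterweight 0.61 [0.4944 0.1592 0.1322]
wrist pedal_pad 0.88 [0.4599 0.287  0.0848]
wrist hopper_edge 0.7 [0.4948 0.1129 0.1579]
wrist ball_center None
{'fx': 416.8534491668466, 'fy': 416.8534491668466, 'cx': 320.281377094416, 'cy': 238.32121198969364, 'extrinsics': array([[ 9.81904492e-01,  1.16878568e-01,  1.49006605e-01,
         4.01615849e-01],
       [ 1.89375931e-01, -6.08372234e-01, -7.70726918e-01,
         4.67148849e-01],
       [ 5.70022729e-04,  7.84998488e-01, -6.19497417e-01,
         4.94219469e-01],
       [ 0.00000000e+00,  0.00000000e+00,  0.00000000e+00,
         1.00000000e+00]])}
shift [ 0.01  0.08 -0.04] turn [-0.02  0.02  0.02]
```

View pics/w1.png

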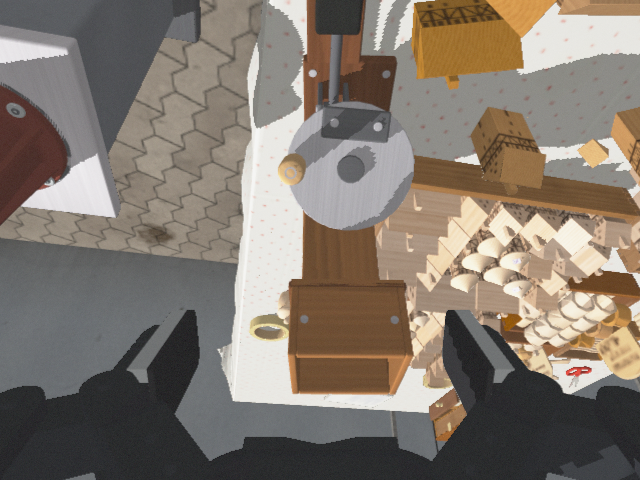

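The wrist view shows the handle end at (291,168), the hub nut at (351,168), the counterweight at (356,124) and the pad at (338,12). The hopper's wheel-side face has its lower corners near (289,284) and (406,281). I'll fit the mill pose from these.

```bash
cat >> h.py <<'E'
from scipy.optimize import least_squares
SL=np.array([0,-AX[2],AX[1]]); HUB=np.array([0,0,.122])
def hp(c,out=.055): return HUB+out*AX+.065*(np.array([-np.cos(c),0,0])+np.sin(c)*SL)
def W(q,p): return Ro.from_euler('z',q[2]).apply(p)+np.array([q[0],q[1],0])
def proj(m,P):
    T=np.array(m["extrinsics"]); c=T[:3,:3].T@(P-T[:3,3]); return np.array([m["fx"]*c[0]/c[2]+m["cx"],m["fy"]*c[1]/c[2]+m["cy"]])
E
python3 - <<'E'
from h import *
m=camera_model("wrist")
obs=[((351,168),lambda c:HUB+.018*AX),((289,284),lambda c:np.array([-.065,-.041,.252])),((406,281),lambda c:np.array([.055,-.041,.252])),
((288,357),lambda c:np.array([-.065,-.041,.337])),((409,357),lambda c:np.array([.055,-.041,.337])),((338,12),lambda c:np.array([-.020,.165,.089])),((291,168),lambda c:hp(c,.087)),
((356,124),lambda c:HUB+.023*AX+.05*(-np.cos(c)*SL-np.array([np.sin(c),0,0])))]
def f(q): return np.concatenate([proj(m,W(q,g(q[3])))-u for u,g in obs])
s=least_squares(f,[.515,.13,.19,0],loss='soft_l1',f_scale=3)
print(s.x.round(4)); print(s.fun.reshape(-1,2).round(1))
print("residuals",f(s.x).reshape(-1,2).round(1).tolist()); q=s.x
print("grip",W(q,hp(q[3])),"pad",W(q,np.array([-.02,.165,.089])),"handle end",proj(m,W(q,hp(q[3],.087))))
E
```

```text
[ 0.4993  0.1392  0.1698 -0.1492]
[[-1.5  2.8]
 [ 1.6 -5. ]
 [-4.2 -1.2]
 [-1.  -2.3]
 [ 3.9 -1.8]
 [-0.2 -0.3]
 [-0.7  1.4]
 [ 2.   2.7]]
residuals [[-1.5, 2.8], [1.6, -5.0], [-4.2, -1.2], [-1.0, -2.3], [3.9, -1.8], [-0.2, -0.3], [-0.7, 1.4], [2.0, 2.7]]
grip [0.42930362 0.16724754 0.16151003] pad [0.45172642 0.29846168 0.089     ] handle end [290.29533417 169.39070501]
```

```bash
python3 - <<'E'
import cv2,numpy as np
im=cv2.imread("pics/w1.png")
f=lambda a:cv2.resize(a,None,fx=2.5,fy=2.5,interpolation=cv2.INTER_CUBIC)
cv2.imwrite("pics/w1c.png",np.hstack([f(im[0:240,270:430]),f(im[180:420,270:430])]))
E
```

```text
(no output)
```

View pics/w1c.png

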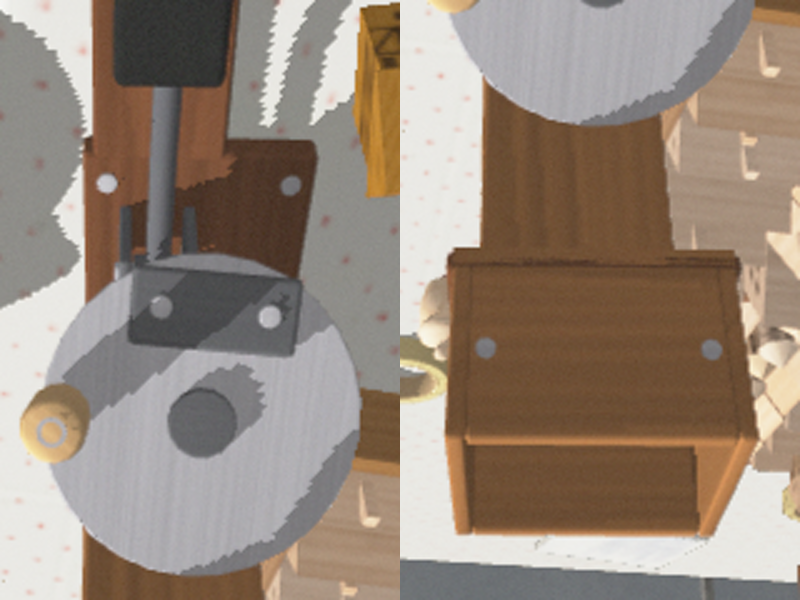

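```bash
python3 - <<'E'
from h import *
m=camera_model("wrist")
cw=lambda c,o:HUB+o*AX+.05*(-np.cos(c)*SL-np.array([np.sin(c),0,0]))
K=lambda *a:(lambda c:np.array(a))
obs=[((350.8,169.2),lambda c:HUB+.018*AX),((351,165.6),lambda c:HUB+.010*AX),((290.8,283),K(-.065,-.041,.252)),((406,284),K(.055,-.041,.252)),
((289.2,354.8),K(-.065,-.041,.337)),((412.8,356),K(.055,-.041,.337)),((337.6,33.2),K(-.020,.1375,.088)),((290.4,172.5),lambda c:hp(c,.087)),((355.8,124.6),lambda c:cw(c,.024))]
def f(q): return np.concatenate([proj(m,W(q,g(q[3])))-u for u,g in obs])
s=least_squares(f,[.515,.13,.19,0],loss='soft_l1',f_scale=2)
q=s.x;print(q.round(4)); print(f(q).reshape(-1,2).round(1).tolist())
print("grip",W(q,hp(q[3])),"pad",W(q,np.array([-.02,.165,.089])))
g=W(q,hp(q[3])); a=Ro.from_euler('z',q[2]).apply(AX)
print("tool tilt; tcp pre (85mm back)"); to(g+.085*a-.019*a,toolR(q[2]))
E
```

```text
[ 0.5002  0.1419  0.171  -0.0723]
[[-0.1, 0.0], [-0.8, 2.8], [1.0, -5.2], [-2.5, -5.4], [-0.9, -1.1], [2.1, -1.9], [0.0, 4.7], [0.5, 0.1], [0.2, -0.2]]
grip [0.43027182 0.16573389 0.16436147] pad [0.45239497 0.3010808  0.089     ]
tool tilt; tcp pre (85mm back)
shift [-0.12 -2.46 -4.07] turn [-0.02  0.02 -0.12]
```

play_rows(commands="0 -0.12 -2.46 -4.07 0 0 -0.12;0 -0.12 -2.46 -4.07 0 0 -0.12;0 -0.12 -2.46 -4.07 0 0 -0.12;0 -0.12 -2.46 -4.07 0 0 -0.12;0 -0.12 -2.46 -4.07 0 0 -0.12;0 -0.12 -2.46 -4.07 0 0 -0.12")

```text
clock: 4.42
eef_pos: [0.4248, 0.2047, 0.2196]
orientation: [0.615, 0.73, -0.191, 0.231]
contact_force: [1.0, 0.3, -0.2]
finger_gap: 0.0854
grasp_force: 0.0
```

```bash
python3 - <<'E'
from h import *
q=[.5002,.1419,.171,-.0723]
im=snapshot("wrist"); save("w2",im); m=camera_model("wrist")
a=Ro.from_euler('z',q[2]).apply(AX); g=W(q,hp(q[3]))
for o in (.018,): print("nut",proj(m,W(q,HUB+o*AX)))
print("hend",proj(m,W(q,hp(q[3],.087))),"hbase",proj(m,W(q,hp(q[3],.014))))
to(g-.019*a,toolR(q[2]))
E
```

```text
nut [421.1450146  246.22413487]
hend [317.59563418 282.28473498] hbase [317.49442481 237.65594886]
shift [ 0.14 -1.01 -1.43] turn [-0.03  0.04 -0.01]
```

View pics/w2.png

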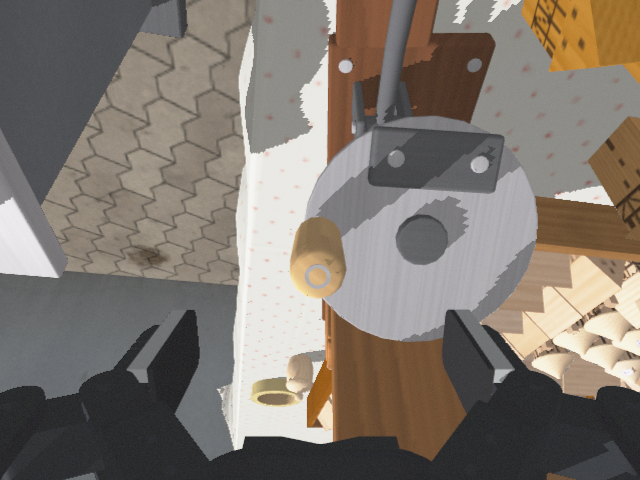

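The picture shows the handle centred between the fingers, with its end at (317,275) and the nut at (421,238). The arm was still settling, so I'll re-take it and triangulate.

```bash
python3 - <<'E'
from h import *
q=[.5002,.1419,.171,-.0723]
m=camera_model("wrist"); im=snapshot("wrist"); save("w3",im)
g=cv2.cvtColor(im,cv2.COLOR_RGB2GRAY)
print("nut",proj(m,W(q,HUB+.018*AX)),"hend",proj(m,W(q,hp(q[3],.087))),sensors.state()["eef_pos"])
old=cv2.imread("pics/w2.png",0)
for c in ((421,238),(317,275)):
    t=old[c[1]-30:c[1]+31,c[0]-30:c[0]+31]; 
    _,_,_,l=cv2.minMaxLoc(cv2.matchTemplate(g,t,cv2.TM_CCOEFF_NORMED)); print(c,"->",l[0]+30,l[1]+30)
E
```

```text
nut [421.1450146  246.22413487] hend [317.59563418 282.28473498] [0.42548464 0.20574225 0.22042165]
(421, 238) -> 419 238
(317, 275) -> 316 275
```

```bash
python3 - <<'E'
from h import *
m=camera_model("wrist"); m1=dict(m); m1["extrinsics"]=np.array([[9.81904492e-01,1.16878568e-01,1.49006605e-01,.401615849],[1.89375931e-01,-6.08372234e-01,-7.70726918e-01,4.67148849e-01],[5.70022729e-04,7.84998488e-01,-6.19497417e-01,4.94219469e-01],[0,0,0,1]])
cw=lambda c,o:HUB+o*AX+.05*(-np.cos(c)*SL-np.array([np.sin(c),0,0]))
K=lambda *a:(lambda c:np.array(a))
obs=[(m1,u,g) for u,g in [((350.8,169.2),lambda c:HUB+.018*AX),((351,165.6),lambda c:HUB+.010*AX),((290.8,283),K(-.065,-.041,.252)),((406,284),K(.055,-.041,.252)),
((289.2,354.8),K(-.065,-.041,.337)),((412.8,356),K(.055,-.041,.337)),((337.6,33.2),K(-.020,.1375,.088)),((290.4,172.5),lambda c:hp(c,.087)),((355.8,124.6),lambda c:cw(c,.024))]]
obs+=[(m,u,g) for u,g in [((420,238),lambda c:HUB+.018*AX),((421.5,228),lambda c:HUB+.01*AX),((316.5,275),lambda c:hp(c,.087)),((438,161),lambda c:cw(c,.024))]]
# allow a small world shift in z too (calibration slack)
def f(q): return np.concatenate([proj(M,W(q,g(q[3]))+np.array([0,0,q[4]]))-u for M,u,g in obs]+[[q[4]/.001]])
s=least_squares(f,[.5,.14,.17,0,0],loss='soft_l1',f_scale=2)
q=s.x;print(q.round(4)); print(f(q)[:-1].reshape(-1,2).round(1).tolist())
g=W(q,hp(q[3]))+[0,0,q[4]]; print("grip",g); a=Ro.from_euler('z',q[2]).apply(AX)
to(g-.019*a,toolR(q[2]))
E
```

```text
[ 0.4992  0.1473  0.1772 -0.0846  0.0006]
[[0.4, -1.7], [-0.4, 1.1], [0.8, -5.8], [-1.6, -6.0], [-1.5, -0.9], [3.0, -1.5], [0.0, 1.2], [0.1, -2.4], [1.2, -2.4], [2.2, 3.8], [-2.3, 10.1], [-0.2, 0.9], [-0.3, -0.1]]
grip [0.42905733 0.17134676 0.16454427]
shift [ 0.11 -0.9  -1.43] turn [-0.03  0.05  0.03]
```

play_rows(commands="0 0.11 -0.92 -1.43 0 0 0;0 0.11 -0.92 -1.43 0 0 0;0 0.11 -0.92 -1.43 0 0 0;0 0.11 -0.92 -1.43 0 0 0;0 0.11 -0.92 -1.43 0 0 0")

```text
clock: 5.15
eef_pos: [0.4306, 0.1596, 0.148]
orientation: [0.614, 0.73, -0.191, 0.231]
contact_force: [-0.5, 0.5, 0.4]
finger_gap: 0.0854
grasp_force: 0.0
```

```bash
python3 - <<'E'
from h import *
q=[.4992,.1465,.1772,-.0846]
s=sensors.state();print(s["contact_force"],s["eef_pos"]); a=Ro.from_euler('z',q[2]).apply(AX)
to(W(q,hp(q[3]))-.019*a,toolR(q[2]))
E
```

```text
[-0.50142076  0.52054264  0.37049879] [0.43064705 0.15961733 0.14800706]
shift [0.01 0.   0.01] turn [-0.03  0.04  0.03]
```

play_rows(commands="1 0 0 0 0 0 0;1 0 0 0 0 0 0;1 0 0 0 0 0 0;1 0 0 0 0 0 0;1 0 0 0 0 0 0;1 0 0 0 0 0 0", force=70)

```text
clock: 5.9
eef_pos: [0.4315, 0.1589, 0.1469]
orientation: [0.614, 0.73, -0.19, 0.232]
contact_force: [4.2, 1.3, 0.4]
finger_gap: 0.0261
grasp_force: 68.8
```

```bash
python3 - <<'E'
from h import *
q=[.4992,.1465,.1772]
s=sensors.state();print(s["clock"],s["eef_pos"],s["finger_gap"],s["grasp_force"])
Rm=Ro.from_euler('z',q[2]); print("F mill",Rm.inv().apply(s["contact_force"]))
im=snapshot("wrist"); save("w4",im)
E
```

```text
5.9 [0.43152938 0.15888495 0.14689837] 0.026083985088440877 68.80327552556992
F mill [4.35805511 0.55841103 0.36453737]
```

View pics/w4.png

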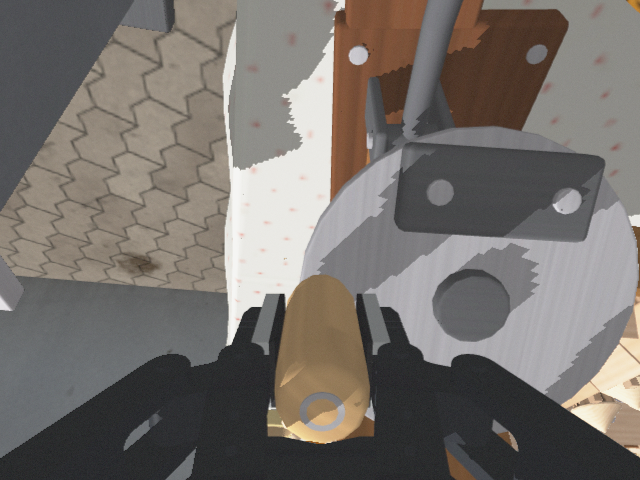

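The handle sits squarely between the pads at about (320,350) with 69 N of grip. Next I'll work out the circle rows.

```bash
cat >> h.py <<'E'
def rows(q,c0,n,st=2*np.pi/50,corr=(0,0,0)):
    Rm=Ro.from_euler('z',q[2]); P=lambda c:Rm.apply(hp(c))
    print(";".join("1 %.2f %.2f %.2f 0 0 0"%tuple((P(c0+st*k)-P(c0)+np.array(corr)*k/n)/.05) for k in range(1,n+1)))
def crank(q):
    s=sensors.state(); Rm=Ro.from_euler('z',q[2]); a=Rm.apply(AX)
    g=Rm.inv().apply(s["eef_pos"]+.019*a-np.array([q[0],q[1],0]))-HUB
    x,u=g[0],g@SL; print("c",np.arctan2(u,-x),"rad",np.hypot(x,u),"out",g@AX,"clock",s["clock"])
    F=Rm.inv().apply(s["contact_force"]); print("F x,slope,axle",F[0].round(1),(F@SL).round(1),(F@AX).round(1),"grip",s["grasp_force"],s["finger_gap"])
E
python3 - <<'E'
from h import *
q=[.4992,.1465,.1772]; crank(q)
for i in range(5): rows(q,-.085+i*2*np.pi/5,10)
E
```

```text
c -0.08481301773591705 rad 0.06468908288173712 out 0.0532184945361574 clock 5.95
F x,slope,axle 5.5 -0.0 -0.5 grip 68.80292862653732 0.02627997750081083
1 0.02 -0.13 0.09 0 0 0;1 0.06 -0.26 0.19 0 0 0;1 0.12 -0.38 0.28 0 0 0;1 0.20 -0.50 0.37 0 0 0;1 0.29 -0.60 0.45 0 0 0;1 0.40 -0.69 0.53 0 0 0;1 0.53 -0.77 0.60 0 0 0;1 0.67 -0.83 0.66 0 0 0;1 0.81 -0.88 0.71 0 0 0;1 0.97 -0.92 0.75 0 0 0
1 0.16 -0.02 0.03 0 0 0;1 0.32 -0.02 0.05 0 0 0;1 0.48 0.00 0.06 0 0 0;1 0.64 0.04 0.05 0 0 0;1 0.80 0.09 0.04 0 0 0;1 0.94 0.15 0.01 0 0 0;1 1.08 0.23 -0.03 0 0 0;1 1.21 0.32 -0.07 0 0 0;1 1.32 0.43 -0.13 0 0 0;1 1.41 0.54 -0.20 0 0 0
1 0.08 0.12 -0.07 0 0 0;1 0.14 0.25 -0.16 0 0 0;1 0.18 0.38 -0.24 0 0 0;1 0.20 0.52 -0.33 0 0 0;1 0.20 0.65 -0.42 0 0 0;1 0.18 0.78 -0.52 0 0 0;1 0.14 0.91 -0.61 0 0 0;1 0.08 1.03 -0.70 0 0 0;1 0.00 1.15 -0.79 0 0 0;1 -0.09 1.25 -0.87 0 0 0
1 -0.11 0.09 -0.08 0 0 0;1 -0.24 0.17 -0.15 0 0 0;1 -0.37 0.23 -0.21 0 0 0;1 -0.52 0.28 -0.26 0 0 0;1 -0.67 0.32 -0.30 0 0 0;1 -0.83 0.33 -0.33 0 0 0;1 -1.00 0.33 -0.35 0 0 0;1 -1.16 0.31 -0.36 0 0 0;1 -1.32 0.28 -0.36 0 0 0;1 -1.47 0.23 -0.34 0 0 0
1 -0.15 -0.07 0.03 0 0 0;1 -0.28 -0.15 0.06 0 0 0;1 -0.41 -0.24 0.11 0 0 0;1 -0.52 -0.34 0.17 0 0 0;1 -0.62 -0.46 0.24 0 0 0;1 -0.70 -0.58 0.31 0 0 0;1 -0.76 -0.71 0.39 0 0 0;1 -0.80 -0.84 0.48 0 0 0;1 -0.82 -0.97 0.57 0 0 0;1 -0.82 -1.11 0.66 0 0 0
```

play_rows(commands="1 0.02 -0.13 0.09 0 0 0;1 0.06 -0.26 0.19 0 0 0;1 0.12 -0.38 0.28 0 0 0;1 0.20 -0.50 0.37 0 0 0;1 0.29 -0.60 0.45 0 0 0;1 0.40 -0.69 0.53 0 0 0;1 0.53 -0.77 0.60 0 0 0;1 0.67 -0.83 0.66 0 0 0;1 0.81 -0.88 0.71 0 0 0;1 0.97 -0.92 0.75 0 0 0")

```text
clock: 7.2
eef_pos: [0.4754, 0.1144, 0.1828]
orientation: [0.615, 0.73, -0.192, 0.227]
contact_force: [-9.3, 11.1, 5.8]
finger_gap: 0.0265
grasp_force: 70.0
```

```bash
python3 - <<'E'
from h import *
q=[.4992,.1465,.1772]; crank(q)
E
```

```text
c 1.1006435436737616 rad 0.06424229247979125 out 0.05307855037446851 clock 7.2
F x,slope,axle -7.2 -7.0 12.0 grip 70.03262937068939 0.026457312371444355
```

play_rows(commands="1 0.16 -0.02 0.03 0 0 0;1 0.32 -0.02 0.05 0 0 0;1 0.48 0.00 0.06 0 0 0;1 0.64 0.04 0.05 0 0 0;1 0.80 0.09 0.04 0 0 0;1 0.94 0.15 0.01 0 0 0;1 1.08 0.23 -0.03 0 0 0;1 1.21 0.32 -0.07 0 0 0;1 1.32 0.43 -0.13 0 0 0;1 1.41 0.54 -0.20 0 0 0")

```text
clock: 8.45
eef_pos: [0.5479, 0.1374, 0.1759]
orientation: [0.614, 0.729, -0.195, 0.232]
contact_force: [-2.9, -3.4, 8.1]
finger_gap: 0.0266
grasp_force: 69.6
```

```bash
python3 - <<'E'
from h import *
q=[.4992,.1465,.1772]; crank(q)
E
```

```text
c 2.366829513638822 rad 0.0648130651096174 out 0.05309180318849181 clock 8.45
F x,slope,axle -3.4 6.9 5.0 grip 69.5639356970787 0.026558308546741898
```

Tracking is good, so I'll carry on.

play_rows(commands="1 0.08 0.12 -0.07 0 0 0;1 0.14 0.25 -0.16 0 0 0;1 0.18 0.38 -0.24 0 0 0;1 0.20 0.52 -0.33 0 0 0;1 0.20 0.65 -0.42 0 0 0;1 0.18 0.78 -0.52 0 0 0;1 0.14 0.91 -0.61 0 0 0;1 0.08 1.03 -0.70 0 0 0;1 0.00 1.15 -0.79 0 0 0;1 -0.09 1.25 -0.87 0 0 0")

```text
clock: 9.7
eef_pos: [0.5459, 0.2033, 0.1303]
orientation: [0.614, 0.73, -0.189, 0.231]
contact_force: [4.2, 3.2, -0.5]
finger_gap: 0.0263
grasp_force: 69.1
```

play_rows(commands="1 -0.11 0.09 -0.08 0 0 0;1 -0.24 0.17 -0.15 0 0 0;1 -0.37 0.23 -0.21 0 0 0;1 -0.52 0.28 -0.26 0 0 0;1 -0.67 0.32 -0.30 0 0 0;1 -0.83 0.33 -0.33 0 0 0;1 -1.00 0.33 -0.35 0 0 0;1 -1.16 0.31 -0.36 0 0 0;1 -1.32 0.28 -0.36 0 0 0;1 -1.47 0.23 -0.34 0 0 0")

```text
clock: 10.95
eef_pos: [0.4693, 0.2136, 0.1137]
orientation: [0.614, 0.73, -0.193, 0.23]
contact_force: [-3.6, 3.1, 5.5]
finger_gap: 0.0267
grasp_force: 69.7
```

```bash
python3 - <<'E'
from h import *
q=[.4992,.1465,.1772]; crank(q)
E
```

```text
c -1.2995235602559585 rad 0.06555876549106411 out 0.05311132478300607 clock 10.95
F x,slope,axle -3.0 0.1 6.6 grip 69.71484303474426 0.026742060044181712
```

play_rows(commands="1 -0.15 -0.07 0.03 0 0 0;1 -0.28 -0.15 0.06 0 0 0;1 -0.41 -0.24 0.11 0 0 0;1 -0.52 -0.34 0.17 0 0 0;1 -0.62 -0.46 0.24 0 0 0;1 -0.70 -0.58 0.31 0 0 0;1 -0.76 -0.71 0.39 0 0 0;1 -0.80 -0.84 0.48 0 0 0;1 -0.82 -0.97 0.57 0 0 0;1 -0.82 -1.11 0.66 0 0 0")

```text
clock: 12.2
eef_pos: [0.4315, 0.1588, 0.1469]
orientation: [0.614, 0.73, -0.189, 0.231]
contact_force: [6.0, 6.2, 2.5]
finger_gap: 0.0267
grasp_force: 69.6
```

```bash
python3 - <<'E'
from h import *
q=[.4992,.1465,.1772]; crank(q)
E
```

```text
c -0.08434795248953364 rad 0.06472624406719896 out 0.05318892655969247 clock 12.2
F x,slope,axle 7.0 -2.7 4.9 grip 69.59402918815613 0.02669240695001703
```

play_rows(commands="1 0.02 -0.13 0.09 0 0 0;1 0.06 -0.26 0.19 0 0 0;1 0.12 -0.38 0.28 0 0 0;1 0.20 -0.50 0.37 0 0 0;1 0.29 -0.60 0.45 0 0 0;1 0.40 -0.69 0.53 0 0 0;1 0.53 -0.77 0.60 0 0 0;1 0.67 -0.83 0.66 0 0 0;1 0.81 -0.88 0.71 0 0 0;1 0.97 -0.92 0.75 0 0 0")

```text
clock: 13.45
eef_pos: [0.4752, 0.1145, 0.1827]
orientation: [0.615, 0.73, -0.191, 0.226]
contact_force: [-9.4, 15.4, 8.3]
finger_gap: 0.0262
grasp_force: 70.7
```

```bash
python3 - <<'E'
from h import *
q=[.4992,.1465,.1772]; crank(q)
E
```

```text
c 1.098117248185393 rad 0.06421767384378263 out 0.053050475028313115 clock 13.45
F x,slope,axle -6.5 -9.0 16.4 grip 70.6740814447403 0.026238627309809828
```

The second turn repeats the first closely.

play_rows(commands="1 0.16 -0.02 0.03 0 0 0;1 0.32 -0.02 0.05 0 0 0;1 0.48 0.00 0.06 0 0 0;1 0.64 0.04 0.05 0 0 0;1 0.80 0.09 0.04 0 0 0;1 0.94 0.15 0.01 0 0 0;1 1.08 0.23 -0.03 0 0 0;1 1.21 0.32 -0.07 0 0 0;1 1.32 0.43 -0.13 0 0 0;1 1.41 0.54 -0.20 0 0 0")

```text
clock: 14.7
eef_pos: [0.5476, 0.137, 0.1761]
orientation: [0.614, 0.729, -0.195, 0.231]
contact_force: [-3.8, -0.8, 12.8]
finger_gap: 0.0266
grasp_force: 70.1
```

play_rows(commands="1 0.08 0.12 -0.07 0 0 0;1 0.14 0.25 -0.16 0 0 0;1 0.18 0.38 -0.24 0 0 0;1 0.20 0.52 -0.33 0 0 0;1 0.20 0.65 -0.42 0 0 0;1 0.18 0.78 -0.52 0 0 0;1 0.14 0.91 -0.61 0 0 0;1 0.08 1.03 -0.70 0 0 0;1 0.00 1.15 -0.79 0 0 0;1 -0.09 1.25 -0.87 0 0 0")

```text
clock: 15.95
eef_pos: [0.546, 0.2032, 0.1304]
orientation: [0.614, 0.731, -0.188, 0.231]
contact_force: [5.3, 7.2, 2.2]
finger_gap: 0.0266
grasp_force: 69.6
```

play_rows(commands="1 -0.11 0.09 -0.08 0 0 0;1 -0.24 0.17 -0.15 0 0 0;1 -0.37 0.23 -0.21 0 0 0;1 -0.52 0.28 -0.26 0 0 0;1 -0.67 0.32 -0.30 0 0 0;1 -0.83 0.33 -0.33 0 0 0;1 -1.00 0.33 -0.35 0 0 0;1 -1.16 0.31 -0.36 0 0 0;1 -1.32 0.28 -0.36 0 0 0;1 -1.47 0.23 -0.34 0 0 0")

```text
clock: 17.2
eef_pos: [0.4688, 0.2134, 0.1138]
orientation: [0.615, 0.73, -0.193, 0.229]
contact_force: [-3.9, 4.6, 8.3]
finger_gap: 0.0263
grasp_force: 70.1
```

play_rows(commands="1 -0.15 -0.07 0.03 0 0 0;1 -0.28 -0.15 0.06 0 0 0;1 -0.41 -0.24 0.11 0 0 0;1 -0.52 -0.34 0.17 0 0 0;1 -0.62 -0.46 0.24 0 0 0;1 -0.70 -0.58 0.31 0 0 0;1 -0.76 -0.71 0.39 0 0 0;1 -0.80 -0.84 0.48 0 0 0;1 -0.82 -0.97 0.57 0 0 0;1 -0.82 -1.11 0.66 0 0 0")

```text
clock: 18.45
eef_pos: [0.4315, 0.1585, 0.1471]
orientation: [0.614, 0.73, -0.189, 0.231]
contact_force: [5.5, 7.5, 3.7]
finger_gap: 0.0263
grasp_force: 69.7
```

play_rows(commands="1 0.01 -0.08 0.06 0 0 0;1 0.01 -0.08 0.06 0 0 0;1 0.01 -0.08 0.06 0 0 0")

```text
clock: 18.82
eef_pos: [0.4322, 0.1542, 0.1502]
orientation: [0.614, 0.73, -0.189, 0.231]
contact_force: [6.2, 4.9, 4.2]
finger_gap: 0.0262
grasp_force: 69.5
```

```bash
python3 - <<'E'
from h import *
q=[.4992,.1465,.1772]; crank(q)
E
```

```text
c 0.0049034656013916735 rad 0.06463356123752755 out 0.053211292458695825 clock 18.825
F x,slope,axle 7.0 -0.7 5.6 grip 69.53872829675674 0.02624816942430185
```

play_rows(commands="0 0 0 0 0 0 0;0 0 0 0 0 0 0;0 0 0 0 0 0 0;0 0 0 0 0 0 0;0 0 0 0 0 0 0;0 0 0 0 0 0 0;0 -0.1 0.55 0.8 0 0 0;0 -0.2 1.1 1.6 0 0 0;0 -0.2 1.1 1.6 0 0 0;0 -0.2 1.1 1.6 0 0 0")

```text
clock: 20.08
eef_pos: [0.4192, 0.2078, 0.2285]
orientation: [0.614, 0.73, -0.193, 0.23]
contact_force: [-0.1, -0.5, -0.5]
finger_gap: 0.0854
grasp_force: 0.0
```

```bash
python3 - <<'E'
from h import *
q=[.4992,.1465,.1772]
s=sensors.state(); print(s["contact_force"])
m=camera_model("wrist"); im=snapshot("wrist"); save("w5",im)
print("hend",proj(m,W(q,hp(0,.087))),"pad",proj(m,W(q,np.array([-.02,.165,.089]))))
# press pose: tool vertical, closing along mill x, over pad
R=Ro.from_euler('z',q[2])*Ro.from_matrix(np.array([[0,1,0],[1,0,0],[0,0,-1.]]).T)
p=W(q,np.array([-.02,.165,.089])); print(p); to(p+[0,0,.10],R); print(s["joint_pos"])
E
```

```text
[-0.14908576 -0.52435255 -0.45903269]
hend [328.45111465 275.50184846] pad [436.61118192 -88.49161436]
[0.45042795 0.3053908  0.089     ]
shift [ 0.63  1.96 -0.78] turn [4.31 0.76 0.04]
[ 0.64393302  0.1020531   1.85787441 -0.53746412  1.49979316  0.5990249 ]
```

View pics/w5.png

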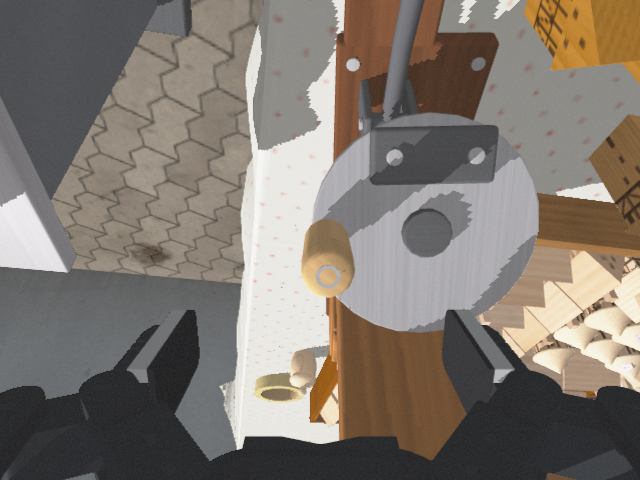

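The wheel is at rest with the counterweight at the bottom and the handle released, its end at (328,277). Next is the pedal.

play_rows(commands="0 0.3 1 0.8 0 0 0;1 0.63 1.96 0.8 1 0.2 0;1 0.63 1.96 0.8 4.3 0.75 0;1 0.63 1.96 0.8 4.3 0.75 0;1 0.63 1.96 0.8 4.3 0.75 0;1 0.63 1.96 0.8 4.3 0.75 0;1 0.63 1.96 0.8 4.3 0.75 0")

```text
clock: 21.0
eef_pos: [0.4506, 0.3055, 0.2677]
orientation: [0.644, 0.765, -0.001, 0.0]
contact_force: [0.5, -0.2, 0.4]
finger_gap: -0.0002
grasp_force: 0.0
```

```bash
python3 - <<'E'
from h import *
q=[.4992,.1465,.1772]
m=camera_model("wrist"); im=snapshot("wrist"); save("w6",im)
for x,y in ((-20,165),(-42,137.5),(2,137.5),(2,192.5),(-42,192.5)): print((x,y),proj(m,W(q,np.array([x,y,89])/1000)).round())
R=Ro.from_euler('z',q[2])*Ro.from_matrix(np.array([[0,1,0],[1,0,0],[0,0,-1.]]).T)
to(W(q,np.array([-.02,.165,.089])),R); T=np.array(m["extrinsics"]); print(T[:3,2],T[:3,3], "tcp px",proj(m,sensors.state()["eef_pos"]))
E
```

```text
(-20, 165) [321. 211.]
(-42, 137.5) [294. 244.]
(2, 137.5) [349. 244.]
(2, 192.5) [350. 176.]
(-42, 192.5) [293. 176.]
shift [-0.   -0.01 -3.58] turn [ 0.01 -0.    0.04]
[ 0.04851775 -0.28550532 -0.95714823] [0.43712796 0.37837822 0.40928398] tcp px [323.03611853 316.91829763]
```

View pics/w6.png

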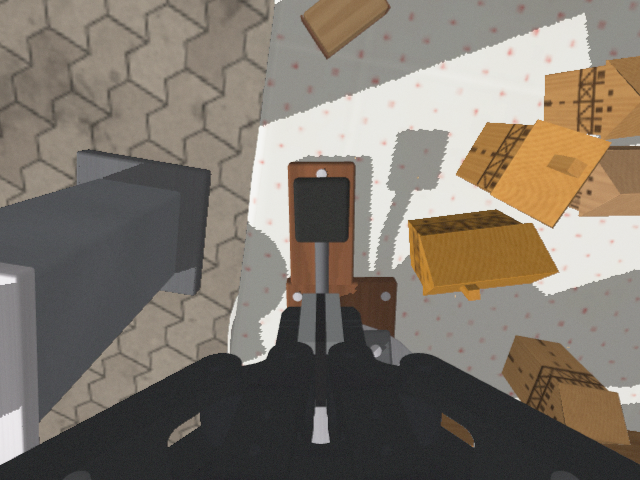

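The pad is at (321,209), which matches the model's (321,211). I'll descend and press.

play_rows(commands="1 0 0 -1.2 0 0 0;1 0 0 -2.4 0 0 0;1 0 0 -3.2 0 0 0;1 0 0 -3.4 0 0 0;1 0 0 -3.5 0 0 0;1 0 0 -3.6 0 0 0;1 0 0.02 -3.7 0 0 0;1 0 0.03 -3.8 0 0 0;1 0 0.04 -3.9 0 0 0;1 0 0.05 -4 0 0 0")

```text
clock: 22.3
eef_pos: [0.4523, 0.3095, 0.0699]
orientation: [0.644, 0.765, 0.002, 0.001]
contact_force: [0.7, 3.9, 4.6]
finger_gap: -0.0001
grasp_force: 2.4
```

play_rows(commands="1 0 0.01 -0.1 0 0 0;1 0 0.02 -0.2 0 0 0;1 -0.01 0.03 -0.3 0 0 0;1 -0.01 0.03 -0.4 0 0 0;1 -0.01 0.03 -0.4 0 0 0;1 -0.01 0.03 -0.4 0 0 0")

```text
clock: 23.05
eef_pos: [0.4522, 0.3103, 0.0501]
orientation: [0.644, 0.765, 0.002, 0.001]
contact_force: [1.2, 2.1, 7.2]
finger_gap: -0.0002
grasp_force: 3.7
```

play_rows(commands="1 0 0 -0.03 0 0 0;1 0 0 -0.03 0 0 0;1 0 0 -0.03 0 0 0;1 0 0 -0.03 0 0 0;1 0 0 -0.03 0 0 0;1 0 0 -0.03 0 0 0;1 0 0 -0.03 0 0 0;1 0 0 -0.03 0 0 0;1 0 0 -0.03 0 0 0;1 0 0 -0.03 0 0 0")

```text
clock: 24.3
eef_pos: [0.4522, 0.3103, 0.0496]
orientation: [0.644, 0.765, 0.001, 0.002]
contact_force: [-0.6, 1.6, 12.3]
finger_gap: -0.0002
grasp_force: 6.3
```

play_rows(commands="1 0 0 0 0 0 0;1 0 0 0 0 0 0;1 0 0 0 0 0 0;1 0 0 0 0 0 0;1 0 0 0 0 0 0;1 0 0 0 0 0 0;1 0 0 0 0 0 0;1 0 0 0 0 0 0")

```text
clock: 25.3
eef_pos: [0.4522, 0.3103, 0.0496]
orientation: [0.644, 0.765, 0.001, 0.001]
contact_force: [-1.7, 0.7, 13.6]
finger_gap: -0.0
grasp_force: 6.3
```

```bash
python3 - <<'E'
from h import *
q=[.4992,.1465,.1772]
for c in ("scene","side"):
    im,m,o=see(c,["ball_center","lid","pedal_pad"])
    e=W(q,np.array([-.02,-.286,.042])); print("expected ball",e,proj(m,e))
u=proj(m,e).astype(int); A=im[u[1]-110:u[1]+60,u[0]-70:u[0]+210]; save("s2",cv2.resize(A,None,fx=2.8,fy=2.8))
E
```

```text
scene ball_center 0.48 [0.4632 0.2755 0.0484]
scene lid None
scene pedal_pad 0.6 [0.4634 0.2709 0.0481]
expected ball [ 0.52992757 -0.13854704  0.042     ] [261.60809942 267.31472876]
side ball_center 0.48 [0.5101 0.1569 0.1422]
side lid 0.87 [ 0.5291 -0.0766  0.1116]
side pedal_pad 0.63 [0.4663 0.2559 0.0472]
expected ball [ 0.52992757 -0.13854704  0.042     ] [249.77908444 267.58481093]
```

View pics/s2.png

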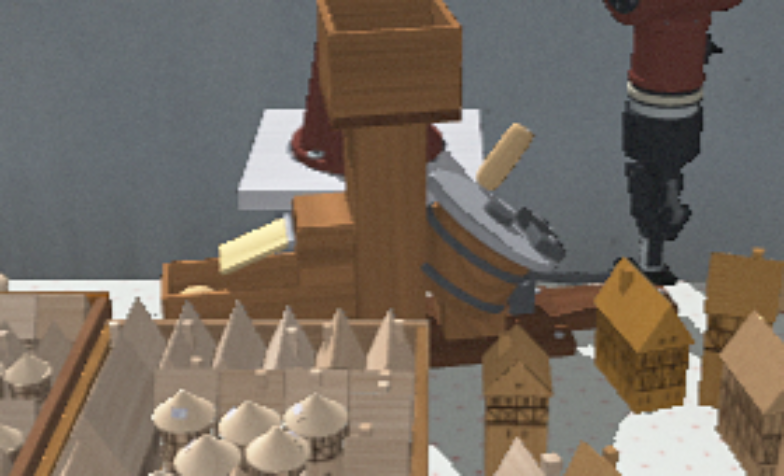

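The lid is lifted, with its panel at (255,245) in the crop, and the ball shows at the trough end at (195,290). I'll ease the pedal up.

play_rows(commands="1 0 0 0.1 0 0 0;1 0 -0.01 0.2 0 0 0;1 0 -0.02 0.3 0 0 0;1 0 -0.03 0.4 0 0 0;1 0 -0.04 0.5 0 0 0;1 0 -0.05 0.6 0 0 0;1 0 -0.06 0.7 0 0 0;1 0 -0.07 0.76 0 0 0;1 0 -0.08 0.82 0 0 0;1 0 -0.08 0.87 0 0 0")

```text
clock: 26.95
eef_pos: [0.4496, 0.3051, 0.0904]
orientation: [0.644, 0.765, -0.001, 0.0]
contact_force: [0.5, -1.7, 1.5]
finger_gap: 0.0001
grasp_force: 0.9
```

play_rows(commands="1 0 0 0.05 0 0 0;1 0 0 0.1 0 0 0;1 0 0 0.15 0 0 0;1 0 0 0.3 0 0 0;1 0 0 0.8 0 0 0;1 0 0 1.6 0 0 0;1 0 0 2.4 0 0 0;1 0 0 3 0 0 0;1 0 0 3 0 0 0;1 0 0 3 0 0 0")

```text
clock: 28.2
eef_pos: [0.45, 0.3057, 0.2402]
orientation: [0.644, 0.765, -0.0, 0.0]
contact_force: [-0.1, -0.8, -1.0]
finger_gap: -0.0
grasp_force: 0.0
```

```bash
python3 - <<'E'
from h import *
s=sensors.state(); print(s["contact_force"],s["eef_pos"],s["clock"])
im,m,o=see("side",["lid","pedal_pad"])
A=im[157:327,180:460]; save("s3",cv2.resize(A,None,fx=2.8,fy=2.8))
E
```

```text
[-0.12655144 -0.82598686 -0.96052029] [0.44999132 0.30573555 0.24017536] 28.2
side lid 0.53 [ 0.5393 -0.0453  0.1105]
side pedal_pad 0.59 [0.4646 0.2852 0.0879]
```

View pics/s3.png

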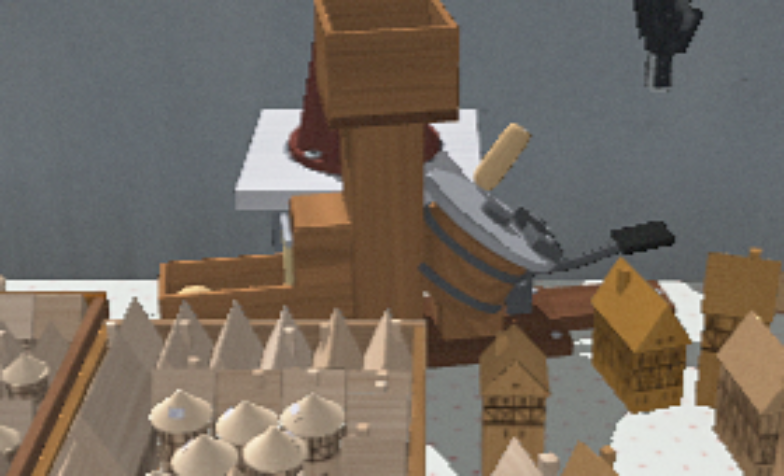

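The lid hangs shut at (288,250), the pedal is up at (643,237), the ball is at the trough end at (193,290), the wheel is at rest and the hand is clear.

```bash
python3 -c "
from station import order
print(order.close_job())"
```

```text
the job is handed in; nothing more can be done
None
```

I cranked the wheel two full turns and let go with the counterweight at the bottom, pressed the pedal so the ball rolled to the trough end, and eased the lid shut; I handed the job in at about 28 s, but the hand-in returned no verdict.

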